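Aim the cold-air blower at the pointe shoe and start it

TASK

The pointe shoe on the bench has a freshly made toe that should be aired. Push the blower's swivelling arm round, without gripping it, until its nozzle points squarely at the middle of the shoe's toe box, and once it is aimed press the blower's start button all the way down and let it go. Leave the shoe, the jar, the tub and the hammer where they are, and finish with the hand clear.

Things in the scene. Friction and masses are not known exactly. Their poses are not given: they have to be found in the camera images.
- blower: Grey cold-air blower, fixed to the bench: housing 190 (x) x 130 (y) x 60 mm high, from 130 mm on the -x side of the origin to 60 mm on its +x side, with an upright post (72 mm across, 60 to 112 mm high) carrying the nozzle arm. Origin on the bench under the arm's pivot, z up; its -x end, with the start button, faces roughly towards the robot.
- blower_pivot (a point): Point on the arm's vertical pivot axis at the height of the arm's centreline, 130 mm above the bench. Axes as blower. A dark steel hub (60 mm across, 113 to 147 mm high) turns here with the arm. Beside and below the arm, outside hub and post, the air is free down to the housing, the bench or the jar, tub and shoe, which are at most 100 mm high and stand out beyond the nozzle.
- nozzle_tip (a point): Centre of the nozzle's mouth, on the arm's centreline, 150 mm from the pivot axis and 130 mm above the bench. Its x axis points out along the arm (the way the nozzle points), z up. The level arm is a bare aluminium tube 24 mm in diameter from the hub out to 118 mm from the axis, then a black nozzle 30 mm in diameter that tapers to 20 mm at the mouth.
- nozzle_arm (a joint): Angle of the arm (rad): 0 when it points along the blower's +x, growing counter-clockwise seen from above, stops at -1.8 and 1.8. Stiff by friction (about 0.2 N m, that is 2 N at 100 mm from the axis), no spring: it stays where it is left.
- start_button (a joint): Travel of the start button (m): 0 up, 0.006 fully down. A spring returns it; fully down takes about 4 N.
- start_button_top (a point): Centre of the top of the start button: a round grey button 28 mm across in a black housing on top of the blower's housing, 95 mm from the pivot axis on the -x side. Pressed straight down.
- shoe: Pointe shoe on its wooden last, loose, sole down, about 195 mm long, 68 mm wide, 95 mm high, 0.4 kg: blunt round cream canvas toe box at its -x end, pink-beige satin behind, a wooden block rising at the heel (+x). Origin on the bench under the middle of the toe box. Shoe, jar and tub stand in any order ahead, left and right of the blower; the toe is turned roughly towards the robot.
- shoe_toe (a point): Middle of the shoe's toe box, 36 mm above the bench, 40 mm behind the blunt tip of the toe. The toe box is 68 mm wide here. Axes as shoe.
- jar: Round amber glass jar with a white cap, 64 mm in diameter, 100 mm high, loose. Origin at the centre of its underside.
- tub: Round white plastic tub with a wider lid, 96 mm across the lid, 66 mm high, loose. Origin at the centre of its underside.
- hammer: Hammer about 200 mm long lying on the bench to the left of the blower, loose, along its x axis.
Not all that is in view belongs to the job. Of the things that look like the shoe, the smallest one is meant.

How it is judged:
By the outcome, as a careful person would: the job done as asked, in the order asked, and still so for the second after the job is handed in, with the robot touching nothing.
It also fails if it takes over 54 s, if anything falls off the work surface, if the arm or the gripper's body presses on something with over 40 N, if the wrist force passes 120 N, or if a joint passes its speed limit or range.

ROBOT

A 6-joint arm with a two-finger parallel gripper is mounted at the origin on the work surface. World frame = base frame: x ahead of the robot, y to its left, z up, the work surface at z = 0. Lengths are in m, angles in degrees, forces in N, time in s.
With the tool pointing down it reaches from about 0.275 to 0.725 m from the base axis. Payload 5.6 kg.
Tool frame: the origin (TCP) lies between the finger pads; the fingertips stand 11 mm ahead of it and the grasp point (between the pads) lies 8 mm behind it; z points along the fingers, y is the line along which they close (so a half turn about z gives the same grasp; the last joint's range is limited). The gripper opens to 85 mm and grips with 20 to 120 N. Pads are 22 mm wide; open, the fingers measure 114 mm over their backs; the gripper's body (76 mm by 85 mm) begins 54 mm behind the grasp point. The pads swing forward as they close: fully open they stand 13 mm farther back than shut.
Start: joints at [93.255, 14.616, 6.199, 0, -81.583, -16.306], TCP at [0.124, 0.536, 0.242] pointing down, gripper open.
Joint ranges: [-168.99, 168.99], [-69.2, 112.95], [-62.41, 85.93], [-164.36, 98.24], [-168.68, -3.75], [-174.98, 174.98]. Speed limits (degrees/s): [147.25, 147.25, 180, 180, 180, 180].

INTERFACE

Orientations are given as a 3x3 rotation matrix whose columns are the frame's x, y, z axes.
In Python, from bench import observe, capture, r gives the robot as it stands.
- The arm moves only by the shell command python3 -m jog 'ROWS' [FORCE]. ROWS is JSON, a list of rows, each a list of 3 entries, a list of its own where there are three numbers: the closure, from -1 (fully open) to 1 (shut), then the shift along the world's x, y, z in mm, then the turn about the world's z in rad. In form: [[claw, [dx, dy, dz], twist], ...]. A call has 1 to 5 rows; each row is the pose to reach, as a shift and turn from the pose commanded when the call began; what a row does not reach only later rows make up. A row lasts 1/10 s, in which the tool goes at most 50 mm and 8.59 degrees, less where a joint would pass 70% of its speed; a pose out of reach is approached as far as the arm can. A call with a gripper value outside its range is refused whole. The fingers move at their own pace and stop on an object; FORCE is the grip in N (left out, the last holds). Time passes only in rows, so rows that repeat a pose let the fingers close. It gives the time, the measured TCP pose, the force, the opening and the grip force at its end, in the units of the state.
- observe(): the state, without advancing time (a new reading comes with each control period).
- capture(name): name is "side" or "top" or "wrist"; returns a dict with "img" (384x512x3 uint8, red, green, blue), "fx", "fy", "cx", "cy" (pixels), "dist_coeffs" ([k1, k2, p1, p2, k3] as OpenCV has them; the pictures are not rectified), "cam_to_world" (4x4, takes a point from camera to world coordinates); the wrist camera has in their place "tool_from_camera" (4x4, takes a point from camera to tool coordinates, whose origin is the TCP and whose axes are the flange's). Camera axes: x right, y up, looking along -z (the intrinsics and any distortion apply to the point x, -y, -z); pixel columns grow to the right and rows downward; lengths in m; the calibration is good to about 2 mm. A picture is of the moment at which its call begins: read the wrist's pose just before it. There is no depth.
- r.finish_job(): hands the job in; it is judged then, once.
The state is a dict: "t": time; "q": joint angles; "joint_velocities": joint speeds; "tau": joint torques, N m; "tool_pos": TCP position; "orientation": TCP orientation; "contact_force": force on the tool from outside, world axes, zero at the start; "ft_torque": the same for the moment, N m; "grip_width": opening from 0.0 (shut) to 1.0 (fully open); "finger_force": force on a finger pad.
Only numpy, scipy, OpenCV 4.12 (cv2) and the standard library are available. Lean on these libraries where they do the work, as an engineer would, in place of code of your own. Each camera call takes 0.05 s, during which the arm holds its last target. There are 200 camera calls.

## Working session

There is one attempt and no reset: what is moved stays moved. The work goes in short steps, Python scripts to look and compute and a shell command to move; the robot and the scene stay as the last step left them, time stands still between calls to the robot, and variables do not carry over. Pictures are saved under pics/ and viewed, at most 10 in all, crops included, and the job is handed in when it is done.

```bash
mkdir -p pics; cat > h.py <<'E'
import numpy as np, cv2, json
from bench import observe, capture, r
def save(name,fn):
    s=observe(); c=capture(name); cv2.imwrite('pics/'+fn+'.png',cv2.cvtColor(c['img'],cv2.COLOR_RGB2BGR))
    d={k:np.array(v).tolist() for k,v in c.items() if k!='img'}
    d['pos']=list(map(float,s['tool_pos'])); d['R']=np.array(s['orientation']).tolist()
    json.dump(d,open('pics/'+fn+'.json','w')); return d
def pt(fn,u,v,z):
    d=json.load(open('pics/'+fn+'.json'))
    K=np.array([[d['fx'],0,d['cx']],[0,d['fy'],d['cy']],[0,0,1]])
    x,y=cv2.undistortPoints(np.array([[[u,v]]],float),K,np.array(d['dist_coeffs'],float))[0,0]
    if 'cam_to_world' in d: T=np.array(d['cam_to_world'])
    else:
        W=np.eye(4); W[:3,:3]=d['R']; W[:3,3]=d['pos']; T=W@np.array(d['tool_from_camera'])
    o=T[:3,3]; a=T[:3,:3]@np.array([x,-y,-1]); return o+a*(z-o[2])/a[2]
E
python3 - <<'E'
from h import *
d=save('top','top'); print(d['cam_to_world']); d=save('side','side'); print(d['cam_to_world'])
s=observe();print(s)
for n in('top','side'):
    im=cv2.imread(f'pics/{n}.png'); cv2.imwrite(f'pics/{n}_b.png',cv2.resize(im,(800,600),interpolation=cv2.INTER_CUBIC))
E
```

```text
[[0.028573541344974068, 0.9911261475554978, -0.12981722677212307, 0.41126426472547667], [-0.9992905256297012, 0.031510768575467626, 0.02062805978512834, 0.09309266874357927], [0.024535650016304096, 0.12913570805776803, 0.9913233432047772, 1.4102352914069305], [0.0, 0.0, 0.0, 1.0]]
[[-0.9966721124563508, 0.052274401491612714, -0.0625466801716066, 0.5035952092098865], [-0.0806909931800254, -0.7415169120197178, 0.6660642857925679, 0.743270376997252], [-0.01156130924318967, 0.6688946524957694, 0.7432673004990517, 0.8420281029601444], [0.0, 0.0, 0.0, 1.0]]
{'t': 0.1, 'q': array([ 9.32550219e+01,  1.46506143e+01,  6.13942975e+00, -2.22590795e-02,
       -8.15821341e+01, -1.63075858e+01]), 'joint_velocities': array([ 0.04535277, -0.10675334,  0.12403709, -0.04046292,  0.08356573,
       -0.06918935]), 'tau': array([-2.36583015e-03, -3.87604916e+01,  2.38473111e+01,  5.37779912e+00,
       -3.80683166e-03,  2.04920497e-06]), 'tool_pos': array([0.12406441, 0.53541105, 0.2414918 ]), 'orientation': array([[ 9.74150378e-01, -2.25900323e-01, -2.91210447e-04],
       [-2.25900494e-01, -9.74148988e-01, -1.64789962e-03],
       [ 8.85786950e-05,  1.67108662e-03, -9.99998600e-01]]), 'contact_force': array([0.09000624, 0.39385783, 0.4006906 ]), 'ft_torque': array([ 0.03433604, -0.02367786,  0.00861367]), 'finger_force': 0.0, 'grip_width': 1.0017411668673684}
```

View pics/top_b.png

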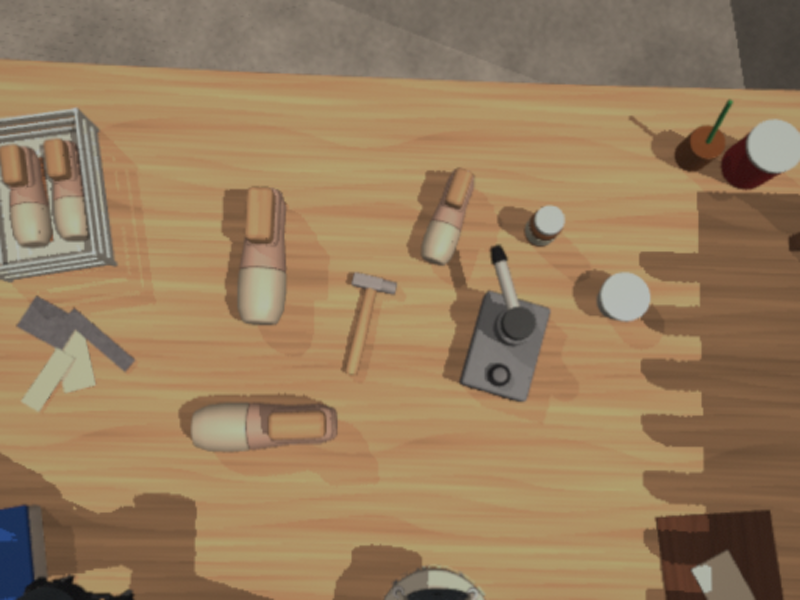

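View pics/side_b.png

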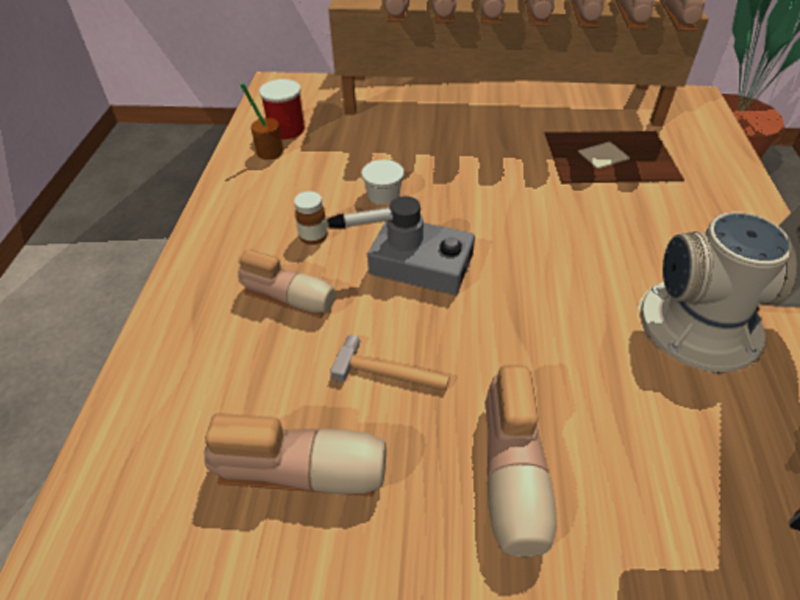

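The top view shows the blower at about (508,345), with its arm pointing up to (498,255). The small shoe has its toe at about (440,240), the jar is at (547,222) and the tub at (625,297). I'll enlarge this area.

```bash
python3 - <<'E'
import cv2
im=cv2.imread('pics/top.png')[95:265,255:425]; cv2.imwrite('pics/topc.png',cv2.resize(im,(595,595),interpolation=cv2.INTER_CUBIC))
E
```

```text
(no output)
```

View pics/topc.png

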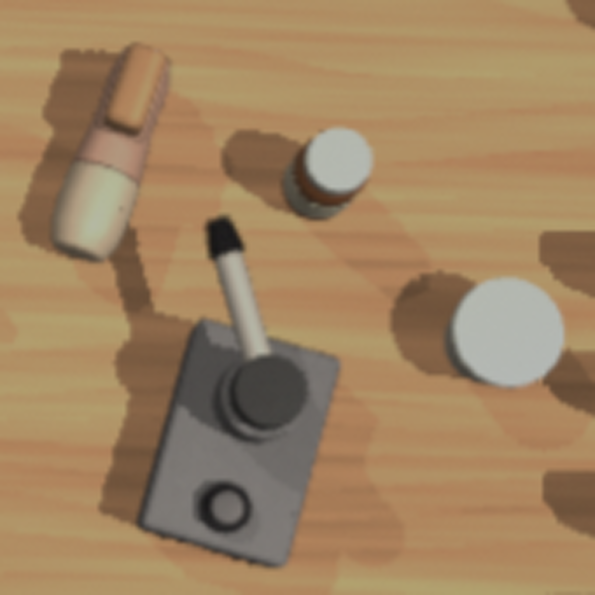

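```bash
cat > m.py <<'E'
from h import *
def P(u,v,z): return pt('top',255+(u+.5)/3.5-.5,95+(v+.5)/3.5-.5,z)
C=[P(203,320,.06),P(340,358,.06),P(283,566,.06),P(142,524,.06)]
print('corners',[c[:2].round(4) for c in C],[np.linalg.norm(C[i]-C[(i+1)%4]).round(4) for i in range(4)])
ax=(C[0]+C[1]-C[2]-C[3])[:2]; ax/=np.linalg.norm(ax); m=sum(C)[:2]/4; print('yaw',np.degrees(np.arctan2(ax[1],ax[0])),'pivot from housing',m+ax*.035, 'btn',m-ax*.06)
hub=P(269,392,.147); tip=P(219,219,.13); print('hub',hub,'tip',tip,'dist',np.linalg.norm((hub-tip)[:2]),'ang',np.degrees(np.arctan2(*(tip-hub)[1::-1])))
for z in(.065,.075,.085): print('btn',P(227,506,z), np.linalg.norm((P(227,506,z)-hub)[:2]))
for n,u,v,z in[('toetip',78,258,.02),('toetipR',102,260,.02),('L',56,215,.036),('R',128,218,.036),('heel',143,45,.095),('heelR',168,62,.095),('seamL',78,160,.04),('seamR',138,178,.04),('jar',338,161,.1),('tub',508,332,.066)]: print(n,P(u,v,z).round(4))
E
python3 m.py
python3 - <<'E'
import cv2
im=cv2.imread('pics/top.png')[120:175,260:310]; cv2.imwrite('pics/shoe.png',cv2.resize(im,(545,600),interpolation=cv2.INTER_CUBIC))
E
```

```text
corners [array([ 0.6443, -0.0884]), array([ 0.6148, -0.2077]), array([ 0.4343, -0.1594]), array([ 0.4662, -0.0387])] [np.float64(0.1229), np.float64(0.1868), np.float64(0.1249), np.float64(0.1849)]
yaw -15.284008130858776 pivot from housing [ 0.57368836 -0.1327904 ] btn [ 0.48204842 -0.10774804]
hub [ 0.57207998 -0.13095412  0.147     ] tip [ 0.7176438  -0.09105631  0.13      ] dist 0.15093263720868014 ang 15.327849143993681
btn [ 0.48350846 -0.11042654  0.065     ] 0.09091917043716712
btn [ 0.48297142 -0.10891365  0.075     ] 0.09179388432036126
btn [ 0.48243439 -0.10740076  0.085     ] 0.0926881509741215
toetip [0.704  0.0194 0.02  ]
toetipR [ 0.7029 -0.0022  0.02  ]
L [0.7389 0.0408 0.036 ]
R [ 0.7383 -0.0234  0.036 ]
heel [ 0.8771 -0.0281  0.095 ]
heelR [ 0.8627 -0.05    0.095 ]
seamL [0.7886 0.0227 0.04  ]
seamR [ 0.7741 -0.0312  0.04  ]
jar [ 0.7787 -0.1964  0.1   ]
tub [ 0.6412 -0.3514  0.066 ]
```

View pics/shoe.png

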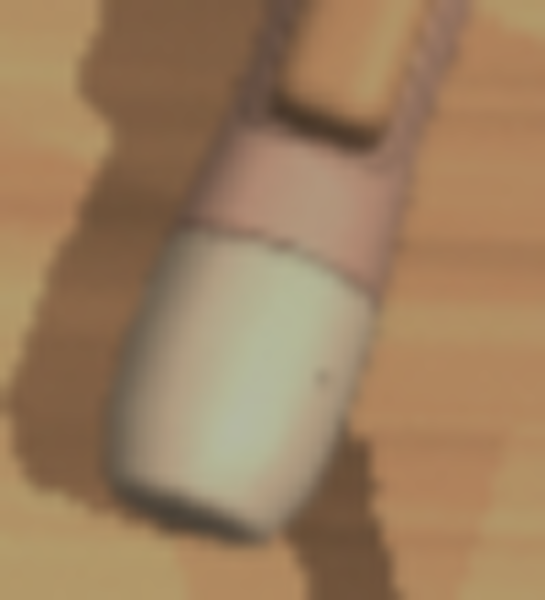

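The enlarged crop shows the toe front edge centred at about (193,517), the shoe axis running up to about (285,245), and the middle of the toe box at about (239,380).

```bash
python3 - <<'E'
from h import *
def Q(u,v,z): return pt('top',260+(u+.5)/10.9-.5,120+(v+.5)/10.9-.5,z)
t=Q(193,517,.03); s=Q(283,250,.05); m=Q(239,380,.036); L=Q(130,341,.036);R=Q(346,419,.036)
print(t,s,m,L,R,np.linalg.norm(L-R)); a=(s-t)[:2]; print('yaw',np.degrees(np.arctan2(a[1],a[0])),'tip->m',np.linalg.norm((m-t)[:2]))
for p in ([.5735,-.1325],[.572,-.131]):
  for x in (m,(L+R)/2):
    d=x[:2]-p; print(np.degrees(np.arctan2(d[1],d[0])),np.linalg.norm(d))
E
```

```text
[0.70629295 0.01903175 0.03      ] [ 0.78006219 -0.00357853  0.05      ] [0.74533611 0.00716686 0.036     ] [0.75566717 0.03864454 0.036     ] [ 0.73498717 -0.02370346  0.036     ] 0.06568817269059227
yaw -17.040303906528543 tip->m 0.04080618131922118
39.10390368717107 0.22143730893925317
39.166286145782294 0.22162203880907344
38.55847973044727 0.22166526462999425
38.62124975148701 0.22184769092567191
```

The arm points at 15° in the world frame and the toe bearing is about 39°. I'll shut the fingers and travel high to the arm's -y side.

```bash
python3 -m jog '[[1,[30,-38,0],-0.15],[1,[60,-76,0],-0.3],[1,[90,-114,0],-0.45],[1,[120,-152,0],-0.6],[1,[150,-190,0],-0.75]]' 20
python3 -m jog '[[1,[30,-38,0],-0.12],[1,[60,-76,0],-0.12],[1,[90,-114,0],-0.12],[1,[120,-152,0],-0.12],[1,[150,-190,0],-0.12]]'
python3 -m jog '[[1,[30,-38,0],0],[1,[60,-76,0],0],[1,[90,-114,0],0],[1,[120,-152,0],0],[1,[150,-190,0],0]]'
python3 -m jog '[[1,[30,-38,0],0],[1,[60,-76,0],0],[1,[93,-119,0],0],[1,[93,-119,0],0],[1,[93,-119,0],0]]'
python3 - <<'E'
from h import *
s=observe(); print(s['t'],s['tool_pos'],s['orientation'][:,0],s['q'])
save('wrist','w1'); save('top','t2')
im=cv2.imread('pics/w1.png'); c=cv2.resize(cv2.imread('pics/t2.png')[95:265,255:425],(384,384)); cv2.imwrite('pics/c2.png',cv2.resize(np.hstack([im,c]),(800,343)))
E
```

```text
t: 0.6
tool_pos: [0.2748, 0.3439, 0.2421]
orientation: [[0.554, -0.832, -0.0], [-0.832, -0.554, -0.0], [0.0, 0.0, -1.0]]
contact_force: [0.6, 1.0, -0.5]
grip_width: 0.142
finger_force: 0.0
t: 1.1
tool_pos: [0.4248, 0.1539, 0.2422]
orientation: [[0.456, -0.89, -0.0], [-0.89, -0.456, 0.0], [-0.0, 0.0, -1.0]]
contact_force: [0.8, 0.9, -0.3]
grip_width: -0.003
finger_force: 0.0
t: 1.6
tool_pos: [0.5749, -0.0361, 0.2418]
orientation: [[0.455, -0.89, -0.001], [-0.89, -0.455, 0.0], [-0.0, 0.001, -1.0]]
contact_force: [2.0, 1.5, 0.1]
grip_width: -0.001
finger_force: 0.0
t: 2.1
tool_pos: [0.6673, -0.1544, 0.24]
orientation: [[0.454, -0.891, -0.003], [-0.891, -0.454, 0.0], [-0.002, 0.003, -1.0]]
contact_force: [-0.4, 0.6, -0.0]
grip_width: 0.004
finger_force: 0.0
2.1 [ 0.66730814 -0.15441725  0.23995172] [ 0.45355554 -0.89122613 -0.00183422] [-1.32882626e-02  3.09397382e+01  3.04110091e+01 -2.24392785e-02
 -8.96588068e+01  2.69856850e+01]
```

View pics/c2.png

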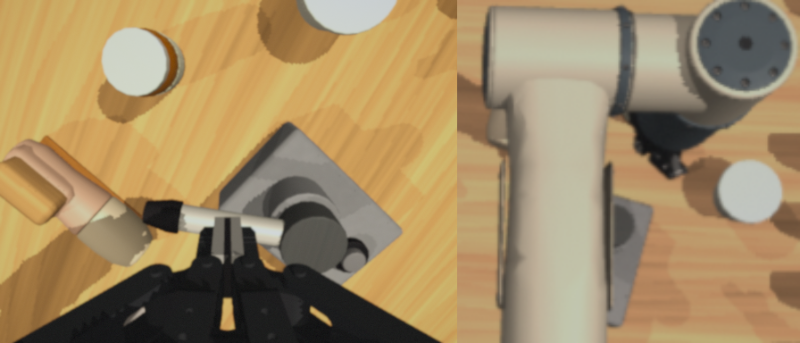

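Left is the wrist view: hub top at about (313,244), nozzle mouth at (144,215), toe front at (142,248), and the fingers between me and the tube. Checking against the top-view numbers.

```bash
python3 - <<'E'
from h import *
k=.893
for n,u,v,z in [('hub',313,244,.147),('tip',145,215,.13),('btn',354,255,.075),('jarcap',136,62,.1),('toeend',142,248,.03)]:
    print(n,pt('w1',u/k,v/k,z).round(4))
E
```

```text
hub [ 0.5739 -0.1338  0.147 ]
tip [ 0.7138 -0.0844  0.13  ]
btn [ 0.4805 -0.113   0.075 ]
jarcap [ 0.7768 -0.1978  0.1   ]
toeend [0.7032 0.021  0.03  ]
```

```bash
python3 -m jog '[[1,[0,0,-30],0],[1,[0,0,-60],0],[1,[0,0,-90],0],[1,[0,0,-125],0],[1,[0,0,-125],0]]'
python3 -m jog '[[1,[-2,7,0],0],[1,[-4,14,0],0],[1,[-7,21,0],0],[1,[-10,28,0],0],[1,[-10,28,0],0]]'
```

```text
t: 2.7
tool_pos: [0.6636, -0.1509, 0.1129]
orientation: [[0.457, -0.89, -0.009], [-0.89, -0.457, 0.002], [-0.006, 0.007, -1.0]]
contact_force: [-0.2, 0.8, -1.4]
grip_width: 0.0
finger_force: 0.0
t: 3.2
tool_pos: [0.6576, -0.1242, 0.1188]
orientation: [[0.457, -0.89, 0.002], [-0.89, -0.457, -0.0], [0.001, -0.002, -1.0]]
contact_force: [0.8, -0.0, 0.1]
grip_width: -0.001
finger_force: 0.0
```

```bash
python3 -m jog '[[1,[0,6,0],0],[1,[0,12,0],0],[1,[-1,18,0],0],[1,[-1,18,0],0],[1,[-1,18,0],0]]'
python3 - <<'E'
from h import *
save('wrist','w3'); save('side','s3')
im=cv2.imread('pics/w3.png'); c=cv2.resize(cv2.imread('pics/s3.png')[90:210,130:320],(512,323)); cv2.imwrite('pics/c3.png',np.vstack([im,c])[:600] if 0 else cv2.resize(im,(800,600)))
cv2.imwrite('pics/c3s.png',cv2.resize(c,(800,505)))
E
```

```text
t: 3.7
tool_pos: [0.6561, -0.1065, 0.1169]
orientation: [[0.456, -0.89, -0.001], [-0.89, -0.456, 0.001], [-0.001, 0.0, -1.0]]
contact_force: [-0.3, -0.5, -0.3]
grip_width: 0.002
finger_force: 0.0
```

View pics/c3.png

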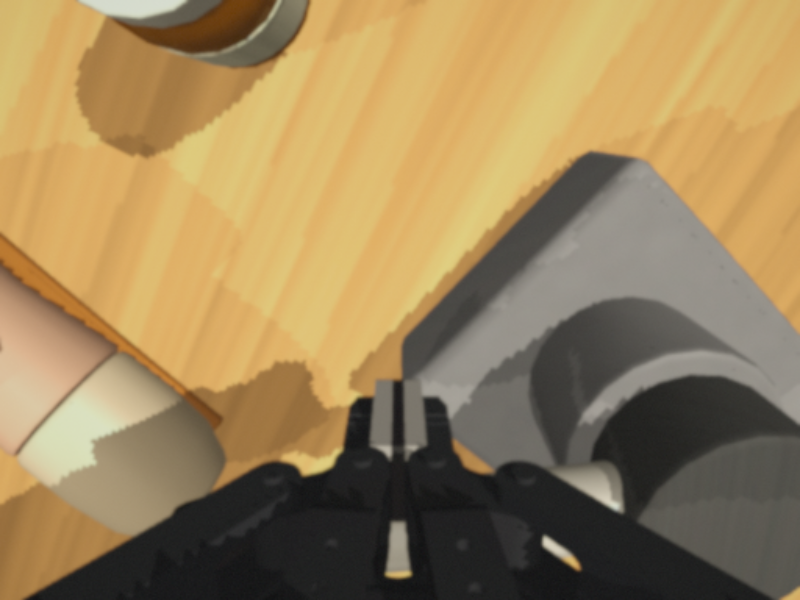

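The wrist view shows the tube hidden under the fingers (tube root at about (600,490)). I'll back off and lift to measure the angle.

```bash
python3 -m jog '[[1,[4,-8,0],0],[1,[8,-16,35],0],[1,[12,-30,80],0],[1,[15,-45,120],0],[1,[15,-45,120],0]]'
python3 - <<'E'
from h import *
import time
save('wrist','w4')
im=cv2.imread('pics/w4.png'); cv2.imwrite('pics/c4.png',cv2.resize(im,(800,600),interpolation=cv2.INTER_CUBIC))
E
```

```text
t: 4.3
tool_pos: [0.6737, -0.1556, 0.2448]
orientation: [[0.454, -0.891, 0.012], [-0.891, -0.454, -0.003], [0.008, -0.009, -1.0]]
contact_force: [-0.1, 0.7, 1.0]
grip_width: -0.001
finger_force: 0.0
```

View pics/c4.png

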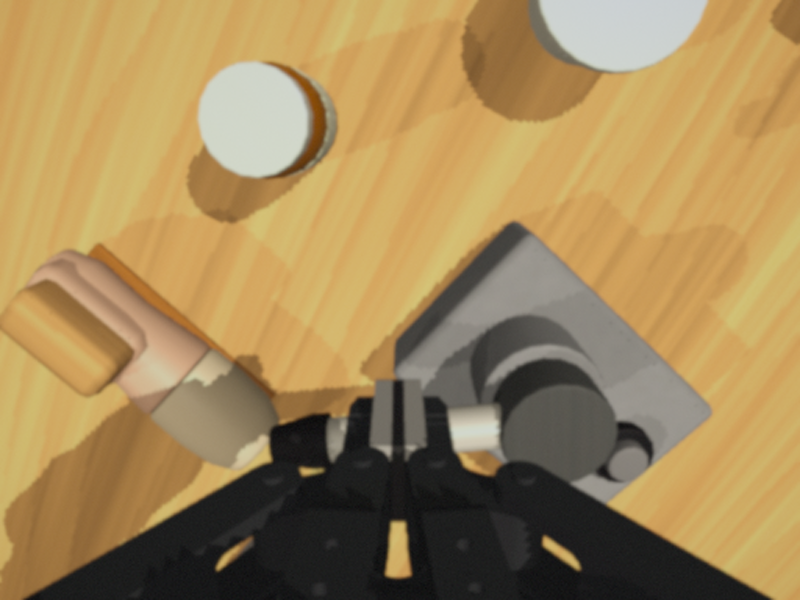

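The arm now runs from the hub top at (558,433) to the nozzle mouth at about (274,443), and the tube centre is at about (475,429).

```bash
python3 - <<'E'
from h import *
k=800/512
Z=lambda u,v,z:pt('w4',u/k,v/k,z)
h=Z(558,433,.147);t=Z(274,443,.13);a=Z(475,429,.13);b=Z(328,440,.13)
A=lambda d:np.degrees(np.arctan2(d[1],d[0]))
print(h,t,a,np.linalg.norm((t-h)[:2]),A(t-h),A(t-a),A(b-a))
m=[(Z(157,410,.04)+Z(215,350,.04))/2, Z(275,425,.03),Z(236,468,.03)]
print(m, 'jar',Z(256,120,.1),'tub?')
E
```

```text
[ 0.57336248 -0.13335268  0.147     ] [ 0.69723877 -0.05044275  0.13      ] [ 0.60468187 -0.10836126  0.13      ] 0.14906170428286433 33.79424500493661 32.03673072554287 32.25881057585459
[array([ 0.76976868, -0.00398066,  0.04      ]), array([0.69784502, 0.00572725, 0.03      ]), array([0.71033129, 0.0560588 , 0.03      ])] jar [ 0.77688295 -0.19763706  0.1       ] tub?
```

The arm measures about 33° and the target is about 39°, so the hand model holds (23 mm offset). Going back down to push the remaining 6°.

```bash
python3 -m jog '[[1,[0,0,-40],0],[1,[0,0,-80],0],[1,[0,0,-120],0],[1,[0,0,-120],0],[1,[0,0,-120],0]]'
python3 -m jog '[[1,[-5,12,0],0],[1,[-10,24,0],0],[1,[-15,35,0],0],[1,[-15,40,0],0],[1,[-15,40,0],0]]'
```

```text
t: 4.85
tool_pos: [0.671, -0.1527, 0.1172]
orientation: [[0.456, -0.89, -0.002], [-0.89, -0.456, -0.001], [-0.0, 0.002, -1.0]]
contact_force: [0.5, 0.2, 1.8]
grip_width: 0.001
finger_force: 0.0
t: 5.35
tool_pos: [0.6564, -0.111, 0.1182]
orientation: [[0.457, -0.889, 0.001], [-0.889, -0.457, 0.0], [0.001, -0.001, -1.0]]
contact_force: [0.2, -0.7, -0.5]
grip_width: -0.002
finger_force: 0.0
```

```bash
python3 -m jog '[[1,[0,4,0],0],[1,[-1,8,0],0],[1,[-1,12,0],0],[1,[-2,15,0],0],[1,[-2,15,0],0]]'
python3 -m jog '[[1,[5,-8,0],0],[1,[10,-16,35],0],[1,[5,-25,80],0],[1,[-5,-35,130],0],[1,[-15,-35,160],0]]'
python3 -m jog '[[1,[-30,0,30],0],[1,[-60,0,30],0],[1,[-60,0,30],0],[1,[-60,0,30],0],[1,[-60,0,30],0]]'
python3 - <<'E'
from h import *
save('wrist','w5')
im=cv2.imread('pics/w5.png'); cv2.imwrite('pics/c5.png',cv2.resize(im,(800,600),interpolation=cv2.INTER_CUBIC))
E
```

```text
t: 5.85
tool_pos: [0.6542, -0.097, 0.1173]
orientation: [[0.456, -0.89, 0.0], [-0.89, -0.456, -0.0], [0.0, -0.0, -1.0]]
contact_force: [-0.2, -2.0, 0.7]
grip_width: -0.001
finger_force: 0.7
t: 6.35
tool_pos: [0.6397, -0.1339, 0.281]
orientation: [[0.454, -0.891, 0.004], [-0.891, -0.454, -0.001], [0.002, -0.003, -1.0]]
contact_force: [0.3, -0.6, -0.5]
grip_width: 0.001
finger_force: 0.0
t: 6.85
tool_pos: [0.5797, -0.1322, 0.3065]
orientation: [[0.456, -0.89, -0.001], [-0.89, -0.456, 0.0], [-0.001, 0.001, -1.0]]
contact_force: [0.4, -0.1, 0.4]
grip_width: 0.002
finger_force: 0.0
```

View pics/c5.png

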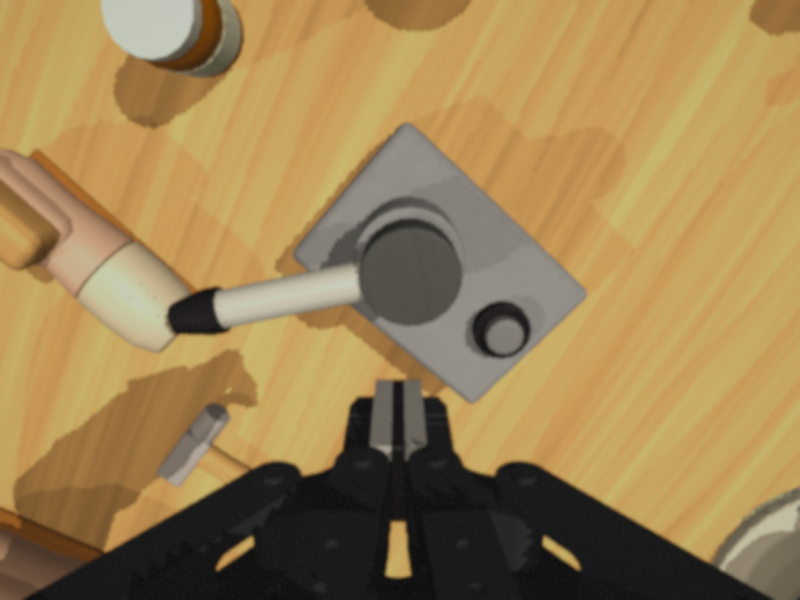

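The full arm is now visible: hub (410,272), tube (355,283), nozzle base (217,308), mouth about (171,316), button top (503,334). The shoe's seam runs (79,294)–(133,242) and its sides reach (128,338) and (195,290).

```bash
python3 - <<'E'
from h import *
k=800/512
Z=lambda u,v,z:pt('w5',u/k,v/k,z)
h=Z(410,272,.147);t=Z(171,316,.13);a=Z(355,283,.13);b=Z(217,308,.13)
A=lambda d:np.degrees(np.arctan2(d[1],d[0]))
print(h,t,np.linalg.norm((t-h)[:2]),A(t-h),A(t-a),A(b-a),A(b-h))
for z in(.03,.04,.05):
  m=(Z(79,294,z)+Z(133,242,z))/2; print('seam',z,m)
for z in (.025,.036): print('side',Z(107,322,z),Z(175,274,z),'tip',Z(163,350,z))
for z in(.07,.075,.08): 
  B=Z(503,334,z); print('btn',B,np.linalg.norm((B-h)[:2]))
m=np.array([.7453,.0072]);print(A(m-h[:2]))
E
```

```text
[ 0.5734592  -0.13520545  0.147     ] [ 0.69127211 -0.03771877  0.13      ] 0.15291675754906567 39.60674853434108 37.55609755252193 37.67691707128278 40.20341149798357
seam 0.03 [0.778032   0.00210065 0.03      ]
seam 0.04 [ 0.77409499 -0.00293918  0.04      ]
seam 0.05 [ 0.77015798 -0.00797902  0.05      ]
side [0.76467875 0.0496943  0.025     ] [ 0.72576301 -0.01762871  0.025     ] tip [0.7125004  0.05181084 0.025     ]
side [0.76075498 0.04295334 0.036     ] [ 0.72287283 -0.0225816   0.036     ] tip [0.70996247 0.04501366 0.036     ]
btn [ 0.47751044 -0.10613381  0.07      ] 0.10025629395342535
btn [ 0.47939896 -0.10746082  0.075     ] 0.09806677852686023
btn [ 0.48128748 -0.10878783  0.08      ] 0.09588282721147853
39.64873678727989
```

The arm is at about 39° and the bearing is 39–40°. Before pressing, I'll do one same-camera check from the top, with the hand moved aside.

```bash
python3 -m jog '[[1,[-20,40,0],0],[1,[-40,80,0],0],[1,[-60,120,0],0],[1,[-80,160,0],0],[1,[-100,200,0],0]]' | head -2
python3 -m jog '[[1,[-20,40,0],0],[1,[-40,80,0],0],[1,[-60,120,0],0],[1,[-80,160,0],0],[1,[-80,160,0],0]]' | head -2
python3 - <<'E'
from h import *
save('top','t6')
im=cv2.imread('pics/t6.png')[120:220,260:360]; cv2.imwrite('pics/c6.png',cv2.resize(im,(600,600),interpolation=cv2.INTER_CUBIC))
E
```

```text
t: 7.4
tool_pos: [0.4788, 0.0695, 0.3067]
t: 7.9
tool_pos: [0.3976, 0.2321, 0.3064]
```

View pics/c6.png

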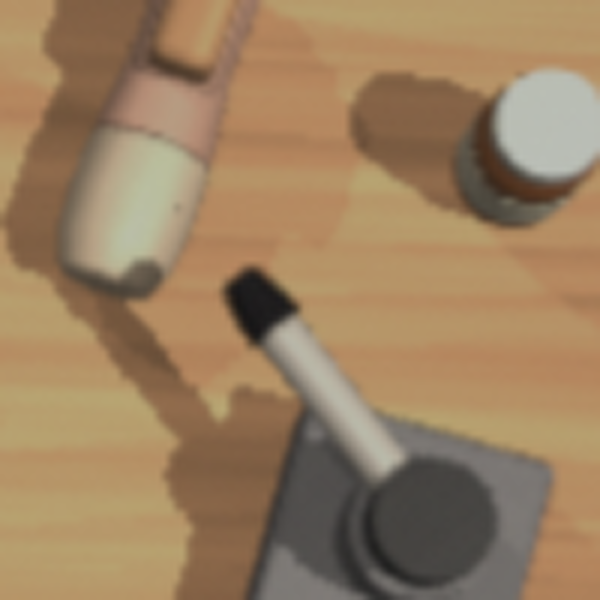

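The top crop shows the hub at (433,521), the tube from (389,467) to (281,331), the mouth at (240,281), and the toe middle at about (132,209).

```bash
python3 - <<'E'
from h import *
Z=lambda u,v,z:pt('t6',260+(u+.5)/6-.5,120+(v+.5)/6-.5,z)
A=lambda d:np.degrees(np.arctan2(d[1],d[0]))
h=Z(433,521,.147);t=Z(240,281,.13);a=Z(389,467,.13);b=Z(281,331,.13);m=Z(132,209,.036)
print(h,t,m,'arm',A(t-h),A(t-a),A(b-a),'toe',A(m-h),A(m-a)); n=np.array([-(t-a)[1],(t-a)[0]])/np.linalg.norm((t-a)[:2])
d=(t-h)[:2]/np.linalg.norm((t-h)[:2]); print('miss',np.cross(d,(m-h)[:2]),np.cross((t-a)[:2]/np.linalg.norm((t-a)[:2]),(m-a)[:2]))
E
```

```text
[ 0.57274714 -0.13165671  0.147     ] [ 0.68872518 -0.04027985  0.13      ] [0.7453211  0.00682042 0.036     ] arm 38.233894960634906 39.57597432857194 39.319328459084 toe 38.744323505381296 39.651014520271275
miss 0.0019711379812222957 0.0002466607896872558<stdin>:6: DeprecationWarning: Arrays of 2-dimensional vectors are deprecated. Use arrays of 3-dimensional vectors instead. (deprecated in NumPy 2.0)
```

The aim miss is 2 mm or less. Now the button, at about (0.4815, -0.108).

```bash
python3 -m jog '[[1,[10,-42,0],0],[1,[20,-84,0],0],[1,[30,-126,0],0],[1,[40,-168,0],0],[1,[50,-210,0],0]]' | head -2
python3 -m jog '[[1,[10,-42,0],0],[1,[20,-84,0],0],[1,[32,-126,0],0],[1,[32,-126,-40],0],[1,[32,-126,-80],0]]' | head -2
python3 -m jog '[[1,[0,0,-40],0],[1,[0,0,-80],0],[1,[0,0,-120],0],[1,[0,0,-125],0],[1,[0,0,-125],0]]'
python3 - <<'E'
from h import *
save('wrist','w7')
cv2.imwrite('pics/c7.png',cv2.imread('pics/w7.png'))
E
```

```text
t: 8.45
tool_pos: [0.4497, 0.0154, 0.3072]
t: 8.95
tool_pos: [0.4821, -0.1106, 0.2263]
t: 9.45
tool_pos: [0.4811, -0.1091, 0.102]
orientation: [[0.455, -0.89, -0.002], [-0.89, -0.455, -0.001], [-0.0, 0.002, -1.0]]
contact_force: [1.2, -0.4, 1.0]
grip_width: -0.005
finger_force: 0.0
```

View pics/c7.png

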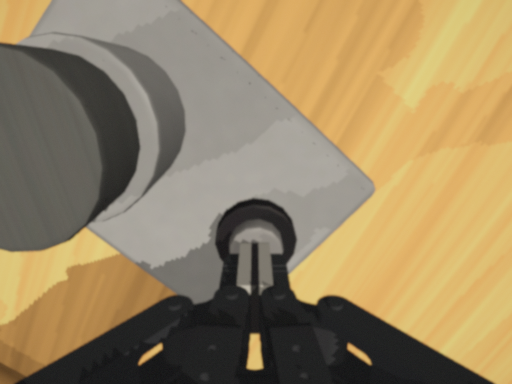

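The fingertips at (255,243) stand over the button, with its ring at about (256,232). Pressing slowly while watching the force.

```bash
for i in 1; do python3 -m jog '[[1,[0,0,-4],0],[1,[0,0,-8],0],[1,[0,0,-10],0],[1,[0,0,-12],0],[1,[0,0,-12],0]]'; done
```

```text
t: 10.0
tool_pos: [0.4817, -0.1082, 0.0907]
orientation: [[0.456, -0.89, 0.001], [-0.89, -0.456, -0.0], [0.001, -0.001, -1.0]]
contact_force: [0.3, 0.9, 1.9]
grip_width: -0.001
finger_force: 1.1
```

```bash
python3 -m jog '[[1,[0,0,-1],0],[1,[0,0,-2],0],[1,[0,0,-3],0],[1,[0,0,-3],0],[1,[0,0,-3],0]]'
python3 -m jog '[[1,[0,0,-1],0],[1,[0,0,-2],0],[1,[0,0,-3],0],[1,[0,0,-3],0],[1,[0,0,-3],0]]'
```

```text
t: 10.5
tool_pos: [0.4816, -0.1082, 0.0875]
orientation: [[0.456, -0.89, 0.001], [-0.89, -0.456, -0.0], [0.0, -0.001, -1.0]]
contact_force: [1.6, 0.8, 3.4]
grip_width: 0.002
finger_force: 1.8
t: 11.0
tool_pos: [0.4817, -0.1082, 0.0867]
orientation: [[0.456, -0.89, 0.002], [-0.89, -0.456, -0.0], [0.001, -0.002, -1.0]]
contact_force: [-5.8, 4.7, 21.0]
grip_width: 0.002
finger_force: 10.5
```

The button bottomed out: force follows about 0.67 N/mm, then a hard stop with 21 N. Releasing upward, with one reading partway to confirm where contact ends, then clear.

```bash
python3 -m jog '[[1,[0,0,5],0],[1,[0,0,5],0],[1,[0,0,5],0],[1,[0,0,5],0],[1,[0,0,5],0]]'
python3 -m jog '[[1,[0,0,4],0],[1,[0,0,4],0],[1,[0,0,4],0]]'
python3 -m jog '[[1,[0,0,40],0],[1,[0,0,80],0],[1,[0,0,120],0],[1,[0,0,160],0],[1,[0,0,200],0]]'
python3 -m jog '[[1,[-20,40,0],0],[1,[-40,80,0],0],[1,[-60,120,0],0],[1,[-80,160,0],0],[1,[-100,200,0],0]]'
python3 -m jog '[[1,[-20,40,0],0],[1,[-30,80,0],0],[1,[-30,120,0],0],[1,[-30,120,0],0],[1,[-30,120,0],0]]'
python3 - <<'E'
from h import *
save('top','t8')
a=cv2.imread('pics/t8.png').astype(int)[120:265,180:425];b=cv2.imread('pics/t6.png').astype(int)[120:265,180:425]
d=abs(a-b).max(2); print((d>25).sum()); ys,xs=np.where(d>25); print(xs.min()+180 if len(xs) else'',xs.max()+180 if len(xs) else '',ys.min()+120 if len(xs) else '', ys.max()+120 if len(xs) else '')
E
```

```text
t: 11.5
tool_pos: [0.4813, -0.1083, 0.0891]
orientation: [[0.456, -0.89, -0.0], [-0.89, -0.456, -0.0], [0.0, 0.0, -1.0]]
contact_force: [2.8, 0.4, 2.6]
grip_width: 0.001
finger_force: 1.4
t: 11.8
tool_pos: [0.4804, -0.1082, 0.0929]
orientation: [[0.455, -0.89, -0.002], [-0.89, -0.455, 0.0], [-0.001, 0.001, -1.0]]
contact_force: [0.2, -0.0, 0.6]
grip_width: -0.001
finger_force: 0.6
t: 12.3
tool_pos: [0.4802, -0.1081, 0.2943]
orientation: [[0.456, -0.89, -0.002], [-0.89, -0.456, 0.0], [-0.001, 0.001, -1.0]]
contact_force: [1.4, 0.0, 0.7]
grip_width: 0.001
finger_force: 0.0
t: 12.8
tool_pos: [0.3795, 0.0927, 0.2927]
orientation: [[0.455, -0.89, -0.002], [-0.89, -0.455, -0.0], [-0.0, 0.002, -1.0]]
contact_force: [0.9, 1.4, 0.1]
grip_width: -0.002
finger_force: 0.0
t: 13.3
tool_pos: [0.3505, 0.212, 0.2924]
orientation: [[0.457, -0.889, -0.002], [-0.889, -0.457, -0.002], [0.001, 0.002, -1.0]]
contact_force: [0.3, -0.0, 0.2]
grip_width: -0.001
finger_force: 0.0
418
180 203 238 264
```

The only differences from the earlier top view are where the robot itself stands, so nothing in the scene moved. The button went through its full travel and sprang back.

```bash
python3 -c "
from bench import r
print(r.finish_job())"
```

```text
the job is handed in; nothing more can be done
None
```

The job is handed in: the nozzle points at the middle of the shoe's toe box (within about 2 mm by my measurement), the start button was then pressed to its stop and released, nothing else moved in the final top view, and the hand is clear, at 13.3 s on the robot's clock.

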